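# Charge the kiln pans and set the controller

### The arm

A 6-joint arm with a two-finger parallel gripper is mounted at the origin on the work surface. World frame = base frame: x ahead of the robot, y to its left, z up, the work surface at z = 0. Lengths are in m, angles in rad, forces in N, time in s.
With the tool pointing down it reaches from about 0.375 to 0.975 m from the base axis. Payload 3.8 kg.
Tool frame: the origin (TCP) lies midway between the tips of the shut fingers; the grasp point (between the pads) lies 19 mm behind it; x points along the fingers, z is the direction in which the jaws open and shut, and the axes are right-handed (so a half turn about x gives the same grasp; the last joint's range is limited). The gripper opens to 85 mm and grips with 20 to 120 N. Pads are 22 mm wide; open, the fingers measure 114 mm over their backs; the gripper's body (76 mm by 85 mm) begins 54 mm behind the grasp point. The pads swing forward as they close: fully open they stand 13 mm farther back than shut.
Start: joints at [1.164, 0.264, 1.604, -0, 1.274, -0.037], TCP at [0.244, 0.629, 0.231] pointing down, gripper open.
Joint ranges: [-2.63, 2.63], [-0.94, 2.18], [0.31, 2.57], [-1.31, 4.45], [0, 2.66], [-2.55, 2.55]. Speed limits (rad/s): [2.57, 2.57, 3.14, 3.14, 3.14, 3.14].

### API

Orientations are given as a rotation vector (axis times angle).
In Python, from workcell import * gives the robot as it stands. The module is installed in compiled form; this text tells all that it offers.
- The arm moves only by the tool carry_out, never from a script. Its arguments are lists of equal length, an entry for each row: "offset": the shift along the tool's x, y, z in cm, a list of three; "delta_rot": the turn, a rotation vector about the tool's x, y, z in degrees, a list of three. A call has exactly 5 rows; each row shifts and turns the commanded pose from where the row before left it, along the tool's axes as they then stand; what a row does not reach is not made up. A row lasts 1/12 s, in which the tool goes at most 41.7 mm and 7.16 degrees, less where a joint would pass 70% of its speed; a pose out of reach is approached as far as the arm can. A call is refused whole if a number of a shift passes 4.17 or a number of a turn 7.16, either way. A call with a gripper value outside its range is refused whole. "fingers" is the opening, from -1 (shut) to 1 (fully open), set as the call begins (left out, the last holds). The fingers move at their own pace and stop on an object; "newtons" is the grip in N (left out, the last holds). Time passes only in rows, so rows that do not move let the fingers close, or fill a call up. It gives the time, the measured TCP pose, the force and the opening at its end, in the units of the state.
- read_state(): the state, without advancing time (a new reading comes with each control period).
- read_camera(name): name is "scene" or "top"; returns (picture, depth): 480x640x3 uint8, red, green, blue; 480x640 float32, m along the optical axis (not along the pixel's ray), 0 where there is no reading.
- get_calibration(name): a dict with "fx", "fy", "cx", "cy" (pixels), "R" (3x3) and "t" (3): a world point X has camera coordinates R X + t. Camera axes: x right, y down, z forward; pixel columns grow to the right and rows downward; lengths in m; the calibration is good to about 2 mm. A picture is of the moment at which its call begins. get_calibration takes no time and is no camera call.
- finish_job(): hands the job in, once; it reports no verdict.
The state is a dict: "time": time; "q": joint angles; "joint_vel": joint speeds; "joint_torque": joint torques, N m; "tool_pos": TCP position; "tcp_rot": TCP orientation; "wrist_force": force on the tool from outside, world axes, zero at the start; "torque": the same for the moment, N m; "width": opening from 0.0 (shut) to 1.0 (fully open).
Only numpy, scipy, OpenCV 4.12 (cv2) and the standard library are available. Lean on these libraries where they do the work, as an engineer would, in place of code of your own. Each camera call takes 0.05 s, during which the arm holds its last target. There are 200 camera calls.

### The job

Get the kiln charge ready: sort the amber glass on the bench, the square bar into the rectangular steel pan and both round discs into the round white ceramic dish, lowering each piece in gently and never letting it fall. Also turn the dial on the controller's sloping face so that its pointer stands at the one long mark of the scale. Leave the other things on the bench where they are.

Things in the scene. Friction and masses are not known exactly. Their poses are not given: they have to be found in the camera images.
- billet: square bar (billet) of clear amber cast glass, 62 x 24 x 24 mm, lying on the bench; origin at the centre of its underside, x along its length, z up
- rondel0: flat round disc (rondel) of clear amber glass, 48 mm across, 16 mm thick, lying flat; origin at the centre of its underside, z up
- rondel1: flat round disc (rondel) of clear amber glass, 48 mm across, 16 mm thick, lying flat; origin at the centre of its underside, z up
- billet_mid (a point): centre of the bar, 12 mm above its underside, axes as the body's
- rondel0_mid (a point): centre of the disc rondel0, 8 mm above its underside, axes as the body's
- rondel1_mid (a point): centre of the disc rondel1, 8 mm above its underside, axes as the body's
- pan: rectangular open steel pan, fixed, 150 x 120 mm (its x by y) and 35 mm high outside, walls and floor 5 mm thick; origin at the centre of its underside (bench level), so the inner floor is at 5 mm
- dish: round open white ceramic dish, fixed, 160 mm across and 35 mm high outside, wall and floor 5 mm (inside about 148 mm across); origin at the centre of its underside, the inner floor at 5 mm
- controller: grey kiln controller, fixed, 170 deep (x) by 190 wide (y) mm, front towards its -x; origin at the centre of its underside. Front 40 mm high; then a face sloping up at 30 degrees (x -85 to 10, height 40 to 95 mm) with the dial; then an upright part to 205 mm. On top a visor (195 to 205 mm high) juts forward to x -12 mm, so no vertical gripper fits over the dial
- dial (a joint): angle of the dial, rad, 0 to 4.7; it grows clockwise as seen looking at the face and stays where it is left (about 0.04 N m). At 2.36 the pointer is straight up the slope; at 3.0 it points at the long mark
- dial_grip (a point): on the dial axis, 24 mm out from the face, where to pinch its bar. Turns with the dial; z = turning axis, out of the face (30 degrees from vertical, leaning to the front). Black dial: skirt disc 62 mm across, top 6 mm above the face; on it a bar 13 mm thick, 48 long (29 to the pointer end, 19 to the tail), top 31 mm above the face, white line on the pointer end
- dial_pointer (a point): pointer end of the dial's bar grip, 29 mm from its axis and 24 mm out from the face; the line from dial_grip to here is the way the dial points
- dial_mark (a point): middle of the one long, thick black mark of the scale (20 x 6 mm), printed on the sloping face 45 mm from the dial's axis; the other ticks are 6 mm long and thin
- cork_ring: cork ring, bystander, 60 mm across, 20 mm high, hole 28 mm; origin at the centre of its underside
- graphite_block: black graphite block, bystander, 55 x 34 x 18 mm; origin at the centre of its underside
- paddle: graphite paddle, bystander: black plate 90 x 60 x 10 mm centred 75 mm along its x, thin steel shank, wooden handle from x -140 to -40 mm, 20 mm thick; origin at bench level
- jar: green glass jar with a steel lid, bystander, 60 mm across, 80 mm high; origin at the centre of its underside
- optic_mould: brass cone mould, bystander, 64 mm across the foot, 50 mm high; origin at the centre of its underside

How it is judged:
By the outcome, as a careful person would: the job done as asked, in the order asked, and still so for the second after the job is handed in, with the robot touching nothing.
It also fails if it takes over 69 s, if anything falls off the work surface, if the arm or the gripper's body presses on something with over 40 N, if the wrist force passes 120 N, or if a joint passes its speed limit or range.

## Working session

There is one attempt and no reset: what is moved stays moved. The work goes in short steps, Python scripts to look and compute and a tool call to move; the robot and the scene stay as the last step left them, time stands still between calls to the robot, and variables do not carry over. Pictures are saved under pics/ and viewed, about 8 in all and at most 12, crops included, and the job is handed in when it is done.

Besides the shell and the picture viewer there is one more tool, called as name(argument=value, ...) on one line, values as JSON. carry_out: Moves the arm, as the interface text tells. Its arguments: {"type":"object","properties":{"offset":{"type":"array"},"delta_rot":{"type":"array"},"fingers":{"type":"number"},"newtons":{"type":"number"}},"required":["offset","delta_rot"]}

```bash
mkdir -p pics; python3 - <<'E'
from workcell import *
import cv2,numpy as np
for n in("scene","top"):
    p,d=read_camera(n);cv2.imwrite(f"pics/{n}0.png",p[:,:,::-1]);np.savez(f"{n}0.npz",p=p,d=d)
    c=get_calibration(n);print(n,c)
print(read_state())
E
```

```text
scene {'fx': 533.5865514578145, 'fy': 533.5865514578145, 'cx': 319.38105394712267, 'cy': 237.5234004590327, 'R': array([[ 0.80251345,  0.59663239,  0.00139953],
       [ 0.50625117, -0.67969917, -0.53077188],
       [-0.31572444,  0.42666008, -0.84751357]]), 't': array([-0.46599289, -0.19943024,  1.54807551])}
top {'fx': 553.9286747443566, 'fy': 553.9286747443566, 'cx': 317.2161315827476, 'cy': 246.33983852508698, 'R': array([[ 0.02646451, -0.99916983,  0.03097236],
       [-0.99124769, -0.03023811, -0.12850551],
       [ 0.12933538, -0.02730045, -0.99122502]]), 't': array([9.69307494e-04, 5.80960291e-01, 1.09042974e+00])}
{'time': 0.1, 'q': array([ 1.16410678e+00,  2.64711937e-01,  1.60527165e+00,  5.89730615e-06,
        1.27370875e+00, -3.69177861e-02]), 'joint_vel': array([-0.00137167,  0.00034502, -0.00453772,  0.00129803, -0.00371083,
        0.00053145]), 'joint_torque': array([-2.13874928e-04, -5.16705823e+01, -3.68591380e+01, -1.19220799e-04,
        6.30891402e-03, -1.95346877e-05]), 'tool_pos': array([0.24368861, 0.6287472 , 0.23004506]), 'tcp_rot': array([-0.93380812,  1.36356818,  0.93196411]), 'wrist_force': array([-0.39707306, -0.97405037,  0.4358473 ]), 'torque': array([-0.01688688, -0.07862819,  0.00516339]), 'width': 1.0006194825265409}
```

View pics/top0.png

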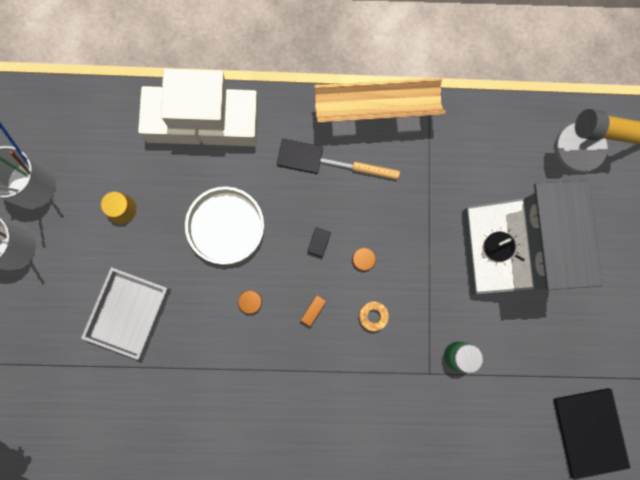

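View pics/scene0.png

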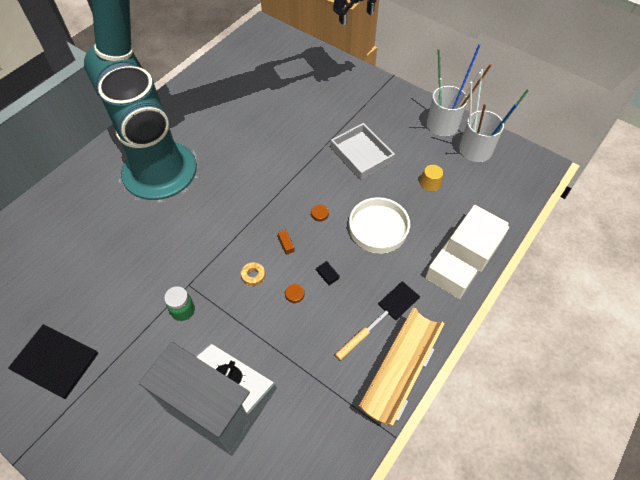

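The top view shows the billet at about (313,311), discs at (250,302) and (364,259), pan at (125,314), dish at (225,226) and dial at (500,246). The dial's white line points right and slightly up, and the long mark is near (519,258). The scene view agrees.

```bash
cat > h.py <<'E'
from workcell import *
import cv2,numpy as np
from scipy.spatial.transform import Rotation as Ro
def ray(n,u,v,z):
    c=get_calibration(n);R=c["R"];o=-R.T@c["t"]
    d=R.T@np.array([(u-c["cx"])/c["fx"],(v-c["cy"])/c["fy"],1.]);return o+d*(z-o[2])/d[2]
def cloud(n,d):
    c=get_calibration(n);v,u=np.mgrid[:480,:640]
    P=np.stack([(u-c["cx"])/c["fx"]*d,(v-c["cy"])/c["fy"]*d,d],-1)-c["t"];return P@c["R"]
E
python3 - <<'E'
from h import *
for n in("top","scene"):
    f=np.load(n+"0.npz");p,d=f["p"],f["d"];P=cloud(n,d)
    hsv=cv2.cvtColor(p,cv2.COLOR_RGB2HSV)
    m=cv2.inRange(hsv,(4,150,90),(17,255,255))
    k,l,s,c=cv2.connectedComponentsWithStats(m)
    for i in range(1,k):
        if s[i,4]<60: continue
        u,v=c[i];ct=cv2.findContours((l==i).astype('u1'),0,2)[0][0]
        r=cv2.minAreaRect(ct);bx=cv2.boxPoints(r)
        z=np.median(P[l==i][:,2])
        print(n,c[i].round(1),s[i],"z",z.round(4),"xy@16",ray(n,u,v,.014)[:2].round(4),"box@20",[ray(n,a,b,.02)[:2].round(3).tolist() for a,b in bx])
    q={"top":[(125,314),(225,226),(319,242),(500,246),(519,258),(374,317)],"scene":[(362,150),(379,224),(328,272),(230,372)]}[n]
    for u,v in q: print(n,u,v,P[v,u].round(4))
s=read_state();print(Ro.from_rotvec(s["tcp_rot"]).as_matrix().round(3))
f=np.load("top0.npz")
# heights grid of pan/dish rim
P=cloud("top",f["d"])
for nm,(a,b,c,e) in dict(pan=(80,170,265,362),dish=(182,268,184,268)).items():
    Q=P[c:e,a:b].reshape(-1,3);Q=Q[(Q[:,2]>.027)&(Q[:,2]<.045)];
    print(nm,len(Q),Q.mean(0).round(4),cv2.minAreaRect((Q[:,:2]*1000).astype('f4')))
Q=P[180:300,460:610]; Q=Q.reshape(-1,3);Q=Q[Q[:,2]>.19];print("visor",cv2.minAreaRect((Q[:,:2]*1000).astype('f4')),Q[:,2].mean())
im=np.hstack([cv2.resize(f["p"][195:300,450:550],None,fx=4,fy=4,interpolation=2),cv2.resize(np.load("scene0.npz")["p"][335:440,190:290],None,fx=4,fy=4,interpolation=2)])
cv2.imwrite("pics/dial.png",im[:,:,::-1])
E
```

```text
top [364.  260.6] [353 250  22  21 317] z 0.015 xy@16 [ 0.5569 -0.0812] box@20 [[0.57, -0.054], [0.58, -0.098], [0.543, -0.106], [0.532, -0.062]]
top [249.5 301.9] [239 291  22  23 405] z 0.0152 xy@16 [0.465  0.1523] box@20 [[0.486, 0.174], [0.488, 0.131], [0.443, 0.13], [0.442, 0.172]]
top [312.9 310.8] [301 296  24  30 324] z 0.023 xy@16 [0.4504 0.0222] box@20 [[0.43, 0.047], [0.483, 0.016], [0.471, -0.003], [0.419, 0.028]]
top 125 314 [0.4338 0.4058 0.0031]
top 225 226 [0.622  0.2109 0.0048]
top 319 242 [0.5924 0.0135 0.0183]
top 500 246 [ 0.5846 -0.3372  0.0963]
top 519 258 [ 0.5637 -0.3795  0.0829]
top 374 317 [ 4.413e-01 -1.054e-01 -1.000e-04]
scene [319.7 212.2] [311 205  18  16 216] z 0.0139 xy@16 [0.4716 0.148 ] box@20 [[0.448, 0.129], [0.45, 0.176], [0.498, 0.164], [0.496, 0.117]]
scene [286.  241.4] [278 230  16  24 211] z 0.0217 xy@16 [0.4561 0.0204] box@20 [[0.422, 0.025], [0.433, 0.048], [0.494, 0.01], [0.484, -0.012]]
scene [294.4 292.8] [285 284  19  19 282] z 0.0143 xy@16 [ 0.5661 -0.0842] box@20 [[0.534, -0.081], [0.57, -0.054], [0.6, -0.093], [0.565, -0.12]]
scene 362 150 [ 0.4315  0.4135 -0.0023]
scene 379 224 [0.6194 0.2177 0.0051]
scene 328 272 [0.6006 0.0096 0.0212]
scene 230 372 [ 0.5991 -0.3423  0.0973]
[[-0.001 -0.932  0.361]
 [-0.002  0.361  0.932]
 [-1.     0.    -0.002]]
pan 862 [0.4336 0.3994 0.0336] ((436.16436767578125, 397.86602783203125), (122.33409118652344, 150.58184814453125), 71.3270263671875)
dish 669 [0.6223 0.2109 0.0334] ((620.0179443359375, 208.24990844726562), (157.50917053222656, 157.5670928955078), 1.670186161994934)
visor ((566.3526000976562, -205.91683959960938), (193.43679809570312, 538.79638671875), 7.607981204986572) 0.21390650037514727
```

View pics/dial.png

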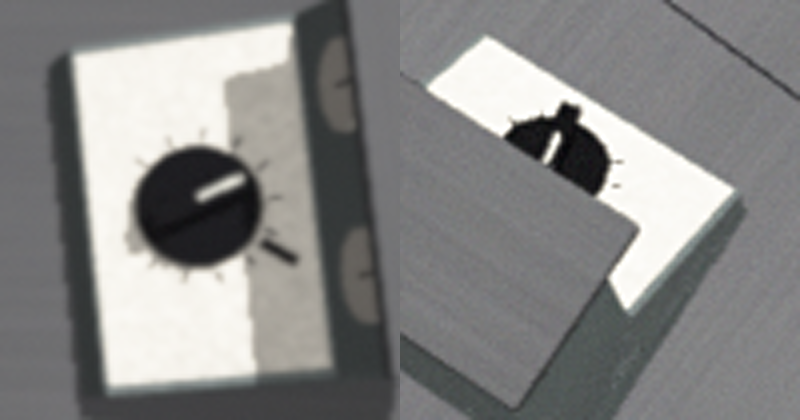

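The crop shows the skirt centre at top-view pixel (499.5,246.5), the long mark at about (520,257.8), and the pointer line running right and about 20° up. So the dial reads about 2.0 and needs about +1.0 rad. I'll start with the billet, whose long axis lies at about -31°, so the jaws go at 59°.

carry_out(offset=[[0, 0, 0], [0, 0, 0], [0.5, -2.46, -2.06], [0.5, -2.46, -2.06], [0.5, -2.46, -2.06]], delta_rot=[[5, 0, 0], [5, 0, 0], [0, 0, 0], [0, 0, 0], [0, 0, 0]])

```text
time: 0.52
tool_pos: [0.2749, 0.5372, 0.2152]
tcp_rot: [-0.801, 1.419, 0.8]
wrist_force: [0.3, -0.2, 0.3]
width: 0.996
```

carry_out(offset=[[0.5, -2.46, -2.06], [0.5, -2.46, -2.06], [0.5, -2.46, -2.06], [0.5, -2.46, -2.06], [0.5, -2.46, -2.06]], delta_rot=[[0, 0, 0], [0, 0, 0], [0, 0, 0], [0, 0, 0], [0, 0, 0]])

```text
time: 0.93
tool_pos: [0.3269, 0.3847, 0.1906]
tcp_rot: [-0.8, 1.419, 0.8]
wrist_force: [0.5, 0.6, -0.1]
width: 1.002
```

carry_out(offset=[[0.5, -2.46, -2.06], [0.5, -2.46, -2.06], [0.5, -2.46, -2.06], [0.5, -2.46, -2.06], [0.5, -2.46, -2.06]], delta_rot=[[0, 0, 0], [0, 0, 0], [0, 0, 0], [0, 0, 0], [0, 0, 0]])

```text
time: 1.35
tool_pos: [0.3787, 0.233, 0.1657]
tcp_rot: [-0.8, 1.419, 0.8]
wrist_force: [0.3, -0.1, -0.1]
width: 1.004
```

carry_out(offset=[[0.5, -2.46, -2.06], [0.5, -2.46, -2.06], [0.5, -2.46, -2.06], [0.5, -2.46, -2.06], [0.5, -2.46, -2.06]], delta_rot=[[0, 0, 0], [0, 0, 0], [0, 0, 0], [0, 0, 0], [0, 0, 0]])

```text
time: 1.77
tool_pos: [0.4306, 0.0813, 0.1408]
tcp_rot: [-0.8, 1.419, 0.8]
wrist_force: [1.3, 0.3, -0.7]
width: 0.998
```

carry_out(offset=[[0.5, -2.46, -2.06], [0.5, -2.46, -2.06], [0, 0, 0], [0, 0, 0], [0, 0, 0]], delta_rot=[[0, 0, 0], [0, 0, 0], [0, 0, 0], [0, 0, 0], [0, 0, 0]])

```text
time: 2.18
tool_pos: [0.451, 0.0223, 0.1309]
tcp_rot: [-0.798, 1.42, 0.8]
wrist_force: [0.4, -0.6, 0.0]
width: 1.003
```

carry_out(offset=[[2.5, 0, 0], [2.5, 0, 0], [2.5, 0, 0], [2.5, 0, 0], [2.5, 0, 0]], delta_rot=[[0, 0, 0], [0, 0, 0], [0, 0, 0], [0, 0, 0], [0, 0, 0]])

```text
time: 2.6
tool_pos: [0.4513, 0.0237, 0.0056]
tcp_rot: [-0.801, 1.417, 0.801]
wrist_force: [0.1, -0.3, -0.8]
width: 1.002
```

carry_out(offset=[[0, 0, 0], [0, 0, 0], [0, 0, 0], [0, 0, 0], [0, 0, 0]], delta_rot=[[0, 0, 0], [0, 0, 0], [0, 0, 0], [0, 0, 0], [0, 0, 0]], fingers=-1, newtons=30)

```text
time: 3.02
tool_pos: [0.4533, 0.0224, 0.0082]
tcp_rot: [-0.801, 1.415, 0.798]
wrist_force: [-0.8, 0.1, 0.6]
width: 0.299
```

carry_out(offset=[[0, 0, 0], [0, 0, 0], [0, 0, 0], [0, 0, 0], [0, 0, 0]], delta_rot=[[0, 0, 0], [0, 0, 0], [0, 0, 0], [0, 0, 0], [0, 0, 0]])

```text
time: 3.43
tool_pos: [0.4534, 0.0223, 0.0083]
tcp_rot: [-0.8, 1.415, 0.798]
wrist_force: [0.4, 1.6, 7.5]
width: 0.274
```

carry_out(offset=[[-0.5, 0, 0], [-1.5, 0, 0], [-2.5, 0, 0], [-2.5, 0, 0], [-2, 0, 0]], delta_rot=[[0, 0, 0], [0, 0, 0], [0, 0, 0], [0, 0, 0], [0, 0, 0]])

```text
time: 3.85
tool_pos: [0.4517, 0.022, 0.0983]
tcp_rot: [-0.8, 1.418, 0.799]
wrist_force: [1.1, 0.3, -1.4]
width: 0.272
```

carry_out(offset=[[0, 0.87, 1.3], [0, 1.74, 2.61], [0, 1.74, 2.61], [0, 1.74, 2.61], [0, 1.74, 2.61]], delta_rot=[[0, 0, 0], [0, 0, 0], [0, 0, 0], [0, 0, 0], [0, 0, 0]])

```text
time: 4.27
tool_pos: [0.4451, 0.1642, 0.097]
tcp_rot: [-0.799, 1.418, 0.799]
wrist_force: [0.1, -0.3, -1.3]
width: 0.275
```

carry_out(offset=[[0, 1.74, 2.61], [0, 1.74, 2.61], [0, 1.74, 2.61], [0, 1.74, 2.61], [0, 1.74, 2.61]], delta_rot=[[0, 0, 0], [0, 0, 0], [0, 0, 0], [0, 0, 0], [0, 0, 0]])

```text
time: 4.68
tool_pos: [0.4381, 0.3212, 0.0967]
tcp_rot: [-0.8, 1.418, 0.8]
wrist_force: [0.8, 0.6, -0.3]
width: 0.274
```

carry_out(offset=[[0, 1.74, 2.61], [0, 1.74, 2.61], [0, 0.87, 1.3], [0, 0, 0], [0, 0, 0]], delta_rot=[[0, 0, 0], [0, 0, 0], [0, 0, 0], [0, 0, 0], [0, 0, 0]])

```text
time: 5.1
tool_pos: [0.4347, 0.3982, 0.0963]
tcp_rot: [-0.802, 1.419, 0.8]
wrist_force: [0.1, -1.1, -0.9]
width: 0.271
```

```bash
python3 - <<'E'
from h import *
a,_=read_camera("top");b,_=read_camera("scene")
im=np.hstack([cv2.resize(a[240:400,60:220],(480,480)),cv2.resize(b[80:240,280:386],(318,480))]);cv2.imwrite("pics/pan1.png",im[:,:,::-1])
E
```

```text
(no output)
```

View pics/pan1.png

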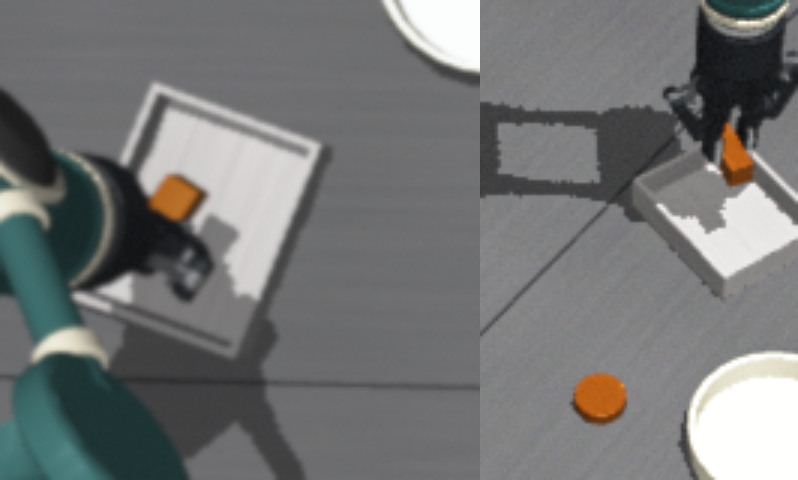

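The crops show the billet held level above the pan, in clear of the walls. I'll lower it.

carry_out(offset=[[2, 0, 0], [2, 0, 0], [2, 0, 0], [1.3, 0, 0], [0.5, 0, 0]], delta_rot=[[0, 0, 0], [0, 0, 0], [0, 0, 0], [0, 0, 0], [0, 0, 0]])

```text
time: 5.62
tool_pos: [0.4336, 0.3954, 0.0158]
tcp_rot: [-0.8, 1.424, 0.798]
wrist_force: [-1.1, -1.0, -1.2]
width: 0.27
```

carry_out(offset=[[0.15, 0, 0], [0.1, 0, 0], [0.1, 0, 0], [0, 0, 0], [0, 0, 0]], delta_rot=[[0, 0, 0], [0, 0, 0], [0, 0, 0], [0, 0, 0], [0, 0, 0]])

```text
time: 6.03
tool_pos: [0.4357, 0.3987, 0.0158]
tcp_rot: [-0.799, 1.417, 0.8]
wrist_force: [0.2, 0.3, -0.1]
width: 0.275
```

carry_out(offset=[[0.1, 0, 0], [0.1, 0, 0], [0, 0, 0], [0, 0, 0], [0, 0, 0]], delta_rot=[[0, 0, 0], [0, 0, 0], [0, 0, 0], [0, 0, 0], [0, 0, 0]])

```text
time: 6.45
tool_pos: [0.4353, 0.3986, 0.0133]
tcp_rot: [-0.799, 1.418, 0.8]
wrist_force: [-1.1, -0.2, 2.2]
width: 0.274
```

carry_out(offset=[[0.1, 0, 0], [0, 0, 0], [0, 0, 0], [0, 0, 0], [0, 0, 0]], delta_rot=[[0, 0, 0], [0, 0, 0], [0, 0, 0], [0, 0, 0], [0, 0, 0]])

```text
time: 6.87
tool_pos: [0.4354, 0.3986, 0.0132]
tcp_rot: [-0.799, 1.418, 0.8]
wrist_force: [-2.6, -1.2, 9.6]
width: 0.277
```

carry_out(offset=[[-0.1, 0, 0], [0, 0, 0], [0, 0, 0], [0, 0, 0], [0, 0, 0]], delta_rot=[[0, 0, 0], [0, 0, 0], [0, 0, 0], [0, 0, 0], [0, 0, 0]], fingers=0.2)

```text
time: 7.28
tool_pos: [0.4348, 0.3979, 0.0123]
tcp_rot: [-0.8, 1.419, 0.8]
wrist_force: [-0.2, -0.4, 0.6]
width: 0.601
```

carry_out(offset=[[-1, 0, 0], [-2, 0, 0], [-2.5, 0, 0], [-2.5, 0, 0], [-2, 0, 0]], delta_rot=[[0, 0, 0], [0, 0, 0], [0, 0, 0], [0, 0, 0], [0, 0, 0]])

```text
time: 7.7
tool_pos: [0.4355, 0.3985, 0.1153]
tcp_rot: [-0.799, 1.417, 0.8]
wrist_force: [-0.0, 0.1, 0.6]
width: 0.595
```

carry_out(offset=[[0, -1.96, -2.45], [0, -1.96, -2.45], [0, -1.96, -2.45], [0, -1.96, -2.45], [0, -1.96, -2.45]], delta_rot=[[0, 0, 0], [0, 0, 0], [0, 0, 0], [0, 0, 0], [0, 0, 0]], fingers=1)

```text
time: 8.12
tool_pos: [0.4555, 0.2414, 0.1136]
tcp_rot: [-0.8, 1.418, 0.8]
wrist_force: [0.4, -0.2, -0.7]
width: 1.006
```

carry_out(offset=[[0, -1.96, -2.45], [0, -1.96, -2.45], [0, -1.96, -2.45], [0, 0, 0], [0, 0, 0]], delta_rot=[[0, 0, 0], [0, 0, 0], [0, 0, 0], [0, 0, 0], [0, 0, 0]])

```text
time: 8.53
tool_pos: [0.468, 0.1479, 0.1134]
tcp_rot: [-0.797, 1.419, 0.797]
wrist_force: [-0.2, 0.7, 0.8]
width: 1.001
```

```bash
python3 - <<'E'
from h import *
a,_=read_camera("top");b,_=read_camera("scene")
im=np.hstack([cv2.resize(a[250:370,70:270],(500,300)),cv2.resize(b[100:260,290:410],(300,400))[:300]]);cv2.imwrite("pics/pan2.png",im[:,:,::-1])
E
```

```text
(no output)
```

View pics/pan2.png

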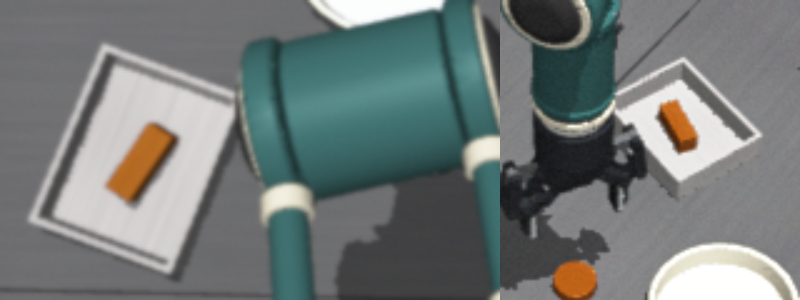

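The billet lies flat in the middle of the pan, and the open gripper is over rondel0.

carry_out(offset=[[2.2, 0, 0], [2.4, 0, 0], [2.4, 0, 0], [2.2, 0, 0], [1.4, 0, 0]], delta_rot=[[0, 0, 0], [0, 0, 0], [0, 0, 0], [0, 0, 0], [0, 0, 0]])

```text
time: 9.05
tool_pos: [0.4661, 0.1504, 0.0047]
tcp_rot: [-0.801, 1.421, 0.802]
wrist_force: [-0.8, -0.1, 0.1]
width: 0.996
```

carry_out(offset=[[0, 0, 0], [0, 0, 0], [0, 0, 0], [0, 0, 0], [0, 0, 0]], delta_rot=[[0, 0, 0], [0, 0, 0], [0, 0, 0], [0, 0, 0], [0, 0, 0]], fingers=-1, newtons=30)

```text
time: 9.47
tool_pos: [0.4692, 0.15, 0.0084]
tcp_rot: [-0.8, 1.415, 0.799]
wrist_force: [-1.2, 2.2, 2.6]
width: 0.535
```

carry_out(offset=[[0, 0, 0], [0, 0, 0], [0, 0, 0], [0, 0, 0], [0, 0, 0]], delta_rot=[[0, 0, 0], [0, 0, 0], [0, 0, 0], [0, 0, 0], [0, 0, 0]])

```text
time: 9.88
tool_pos: [0.4691, 0.15, 0.0083]
tcp_rot: [-0.799, 1.416, 0.799]
wrist_force: [0.1, 2.8, 6.3]
width: 0.535
```

carry_out(offset=[[-0.5, 0, 0], [-1.5, 0, 0], [-2.5, 0, 0], [-2.5, 0, 0], [-2, 0, 0]], delta_rot=[[0, 0, 0], [0, 0, 0], [0, 0, 0], [0, 0, 0], [0, 0, 0]])

```text
time: 10.3
tool_pos: [0.4675, 0.1488, 0.0982]
tcp_rot: [-0.8, 1.419, 0.799]
wrist_force: [0.7, 0.1, -0.9]
width: 0.54
```

carry_out(offset=[[0, -1.61, 1.63], [0, -1.61, 1.63], [0, -1.61, 1.63], [0, -1.61, 1.63], [0, -1.61, 1.63]], delta_rot=[[0, 0, 0], [0, 0, 0], [0, 0, 0], [0, 0, 0], [0, 0, 0]])

```text
time: 10.72
tool_pos: [0.5792, 0.177, 0.0967]
tcp_rot: [-0.8, 1.42, 0.799]
wrist_force: [0.2, -0.4, 0.1]
width: 0.54
```

carry_out(offset=[[0, -1.61, 1.63], [0, -1.61, 1.63], [0, -1.61, 1.63], [0, 0, 0], [0, 0, 0]], delta_rot=[[0, 0, 0], [0, 0, 0], [0, 0, 0], [0, 0, 0], [0, 0, 0]])

```text
time: 11.13
tool_pos: [0.6457, 0.1938, 0.0963]
tcp_rot: [-0.8, 1.42, 0.799]
wrist_force: [-0.5, -0.3, -1.2]
width: 0.539
```

carry_out(offset=[[2, 0, 0], [2, 0, 0], [2, 0, 0], [1.3, 0, 0], [0, 0, 0]], delta_rot=[[0, 0, 0], [0, 0, 0], [0, 0, 0], [0, 0, 0], [0, 0, 0]])

```text
time: 11.55
tool_pos: [0.641, 0.1928, 0.0196]
tcp_rot: [-0.799, 1.427, 0.802]
wrist_force: [-1.2, -0.1, -2.1]
width: 0.537
```

carry_out(offset=[[0.2, 0, 0], [0, 0, 0], [0, 0, 0], [0, 0, 0], [0, 0, 0]], delta_rot=[[0, 0, 0], [0, 0, 0], [0, 0, 0], [0, 0, 0], [0, 0, 0]])

```text
time: 11.97
tool_pos: [0.6464, 0.1944, 0.0232]
tcp_rot: [-0.8, 1.416, 0.799]
wrist_force: [-0.3, 0.3, -0.2]
width: 0.541
```

carry_out(offset=[[0.4, 0, 0], [0.3, 0, 0], [0.1, 0, 0], [0, 0, 0], [0, 0, 0]], delta_rot=[[0, 0, 0], [0, 0, 0], [0, 0, 0], [0, 0, 0], [0, 0, 0]])

```text
time: 12.38
tool_pos: [0.6452, 0.194, 0.0135]
tcp_rot: [-0.8, 1.419, 0.8]
wrist_force: [-0.1, 0.0, -1.1]
width: 0.54
```

carry_out(offset=[[0.1, 0, 0], [0, 0, 0], [0, 0, 0], [0, 0, 0], [0, 0, 0]], delta_rot=[[0, 0, 0], [0, 0, 0], [0, 0, 0], [0, 0, 0], [0, 0, 0]])

```text
time: 12.8
tool_pos: [0.6452, 0.194, 0.0134]
tcp_rot: [-0.8, 1.419, 0.8]
wrist_force: [-2.8, -0.9, 6.0]
width: 0.54
```

carry_out(offset=[[0.1, 0, 0], [0, 0, 0], [0, 0, 0], [0, 0, 0], [0, 0, 0]], delta_rot=[[0, 0, 0], [0, 0, 0], [0, 0, 0], [0, 0, 0], [0, 0, 0]])

```text
time: 13.22
tool_pos: [0.6453, 0.194, 0.0133]
tcp_rot: [-0.8, 1.419, 0.8]
wrist_force: [-5.4, -2.1, 10.1]
width: 0.541
```

carry_out(offset=[[-0.2, 0, 0], [0, 0, 0], [0, 0, 0], [0, 0, 0], [0, 0, 0]], delta_rot=[[0, 0, 0], [0, 0, 0], [0, 0, 0], [0, 0, 0], [0, 0, 0]], fingers=0.45)

```text
time: 13.63
tool_pos: [0.6452, 0.194, 0.0133]
tcp_rot: [-0.8, 1.419, 0.8]
wrist_force: [0.0, -0.2, 0.0]
width: 0.724
```

carry_out(offset=[[-1, 0, 0], [-2, 0, 0], [-2.5, 0, 0], [-2.5, 0, 0], [-2, 0, 0]], delta_rot=[[0, 0, 0], [0, 0, 0], [0, 0, 0], [0, 0, 0], [0, 0, 0]])

```text
time: 14.05
tool_pos: [0.6461, 0.1943, 0.1164]
tcp_rot: [-0.8, 1.417, 0.799]
wrist_force: [0.1, 0.3, 0.9]
width: 0.715
```

carry_out(offset=[[0, -0.73, -2.8], [0, -0.73, -2.8], [0, -0.73, -2.8], [0, -0.73, -2.8], [0, -0.73, -2.8]], delta_rot=[[0, 0, 0], [0, 0, 0], [0, 0, 0], [0, 0, 0], [0, 0, 0]], fingers=1)

```text
time: 14.47
tool_pos: [0.6038, 0.0544, 0.1146]
tcp_rot: [-0.8, 1.418, 0.8]
wrist_force: [-0.0, 1.2, 0.9]
width: 0.996
```

carry_out(offset=[[0, -0.73, -2.8], [0, -0.73, -2.8], [0, -0.73, -2.8], [0, -0.73, -2.8], [0, -0.73, -2.8]], delta_rot=[[0, 0, 0], [0, 0, 0], [0, 0, 0], [0, 0, 0], [0, 0, 0]])

```text
time: 14.88
tool_pos: [0.5625, -0.0845, 0.1146]
tcp_rot: [-0.8, 1.418, 0.799]
wrist_force: [0.0, 0.1, -0.3]
width: 0.995
```

carry_out(offset=[[0, 0, 0], [0, 0, 0], [2, 0, 0], [2, 0, 0], [1, 0, 0]], delta_rot=[[0, 0, 0], [0, 0, 0], [0, 0, 0], [0, 0, 0], [0, 0, 0]])

```text
time: 15.3
tool_pos: [0.5621, -0.0821, 0.0623]
tcp_rot: [-0.799, 1.42, 0.802]
wrist_force: [-1.3, 1.3, 0.1]
width: 1.0
```

```bash
python3 - <<'E'
from h import *
a,_=read_camera("top");b,_=read_camera("scene")
im=np.hstack([cv2.resize(a[170:330,170:410],(480,320)),cv2.resize(b[180:340,240:400],(320,320))]);cv2.imwrite("pics/d1.png",im[:,:,::-1])
E
```

```text
(no output)
```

View pics/d1.png

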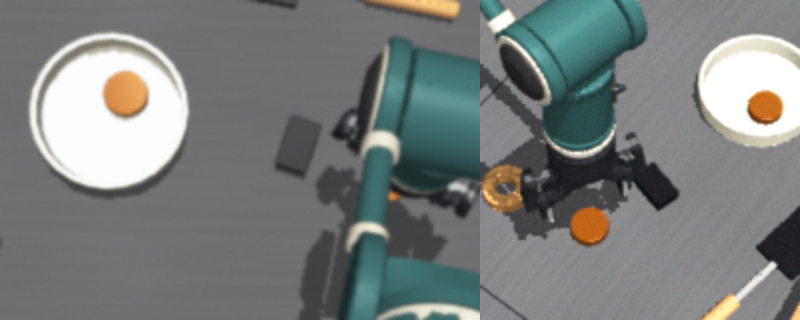

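Rondel0 is in the dish at top-view (233,216), with the dish centre at (224.5,225.5), and the gripper sits over rondel1. Its finger track clears the graphite block by about 18 mm.

carry_out(offset=[[1.5, 0, 0], [1.7, 0, 0], [1.5, 0, 0], [1, 0, 0], [0, 0, 0]], delta_rot=[[0, 0, 0], [0, 0, 0], [0, 0, 0], [0, 0, 0], [0, 0, 0]])

```text
time: 15.82
tool_pos: [0.5616, -0.0825, 0.0053]
tcp_rot: [-0.799, 1.421, 0.802]
wrist_force: [0.6, -0.2, -0.0]
width: 1.004
```

carry_out(offset=[[0, 0, 0], [0, 0, 0], [0, 0, 0], [0, 0, 0], [0, 0, 0]], delta_rot=[[0, 0, 0], [0, 0, 0], [0, 0, 0], [0, 0, 0], [0, 0, 0]], fingers=-1, newtons=30)

```text
time: 16.23
tool_pos: [0.5642, -0.0834, 0.0085]
tcp_rot: [-0.801, 1.417, 0.798]
wrist_force: [-1.3, 0.2, 5.9]
width: 0.54
```

carry_out(offset=[[0, 0, 0], [0, 0, 0], [0, 0, 0], [0, 0, 0], [0, 0, 0]], delta_rot=[[0, 0, 0], [0, 0, 0], [0, 0, 0], [0, 0, 0], [0, 0, 0]])

```text
time: 16.65
tool_pos: [0.5642, -0.0834, 0.0086]
tcp_rot: [-0.801, 1.416, 0.798]
wrist_force: [-0.4, 1.0, 6.0]
width: 0.541
```

carry_out(offset=[[-0.5, 0, 0], [-1.5, 0, 0], [-2.5, 0, 0], [-2.5, 0, 0], [-2, 0, 0]], delta_rot=[[0, 0, 0], [0, 0, 0], [0, 0, 0], [0, 0, 0], [0, 0, 0]])

```text
time: 17.07
tool_pos: [0.563, -0.0834, 0.0986]
tcp_rot: [-0.8, 1.418, 0.799]
wrist_force: [0.3, 1.1, -0.7]
width: 0.535
```

carry_out(offset=[[0, 1.34, 2.79], [0, 1.34, 2.79], [0, 1.34, 2.79], [0, 1.34, 2.79], [0, 1.34, 2.79]], delta_rot=[[0, 0, 0], [0, 0, 0], [0, 0, 0], [0, 0, 0], [0, 0, 0]])

```text
time: 17.48
tool_pos: [0.5776, 0.0719, 0.0972]
tcp_rot: [-0.799, 1.419, 0.799]
wrist_force: [1.0, -0.2, -0.7]
width: 0.535
```

carry_out(offset=[[0, 1.34, 2.79], [0, 1.34, 2.79], [0, 1.34, 2.79], [0, 1.34, 2.79], [0, 1.34, 2.79]], delta_rot=[[0, 0, 0], [0, 0, 0], [0, 0, 0], [0, 0, 0], [0, 0, 0]])

```text
time: 17.9
tool_pos: [0.5924, 0.2262, 0.097]
tcp_rot: [-0.8, 1.419, 0.8]
wrist_force: [1.0, -0.6, -0.5]
width: 0.538
```

carry_out(offset=[[0, 0, 0], [0, 0, 0], [0, 0, 0], [1, 0, 0], [1, 0, 0]], delta_rot=[[0, 0, 0], [0, 0, 0], [0, 0, 0], [0, 0, 0], [0, 0, 0]])

```text
time: 18.32
tool_pos: [0.5932, 0.2237, 0.0768]
tcp_rot: [-0.799, 1.418, 0.798]
wrist_force: [0.2, -1.1, -0.2]
width: 0.542
```

carry_out(offset=[[1.5, 0, 0], [1.5, 0, 0], [1.5, 0, 0], [1, 0, 0], [0, 0, 0]], delta_rot=[[0, 0, 0], [0, 0, 0], [0, 0, 0], [0, 0, 0], [0, 0, 0]])

```text
time: 18.73
tool_pos: [0.5897, 0.2228, 0.0178]
tcp_rot: [-0.798, 1.426, 0.8]
wrist_force: [-0.5, -0.2, -0.4]
width: 0.54
```

carry_out(offset=[[0.3, 0, 0], [0.2, 0, 0], [0, 0, 0], [0, 0, 0], [0, 0, 0]], delta_rot=[[0, 0, 0], [0, 0, 0], [0, 0, 0], [0, 0, 0], [0, 0, 0]])

```text
time: 19.15
tool_pos: [0.5934, 0.2251, 0.0177]
tcp_rot: [-0.8, 1.417, 0.799]
wrist_force: [0.7, 0.6, -0.0]
width: 0.538
```

carry_out(offset=[[0.2, 0, 0], [0.1, 0, 0], [0.1, 0, 0], [0, 0, 0], [0, 0, 0]], delta_rot=[[0, 0, 0], [0, 0, 0], [0, 0, 0], [0, 0, 0], [0, 0, 0]])

```text
time: 19.57
tool_pos: [0.5928, 0.225, 0.0136]
tcp_rot: [-0.8, 1.418, 0.8]
wrist_force: [-2.3, -0.4, 5.3]
width: 0.539
```

carry_out(offset=[[0.1, 0, 0], [0, 0, 0], [0, 0, 0], [0, 0, 0], [0, 0, 0]], delta_rot=[[0, 0, 0], [0, 0, 0], [0, 0, 0], [0, 0, 0], [0, 0, 0]])

```text
time: 19.98
tool_pos: [0.5929, 0.225, 0.0135]
tcp_rot: [-0.8, 1.418, 0.8]
wrist_force: [-4.6, -2.1, 11.0]
width: 0.536
```

carry_out(offset=[[-0.2, 0, 0], [0, 0, 0], [0, 0, 0], [0, 0, 0], [0, 0, 0]], delta_rot=[[0, 0, 0], [0, 0, 0], [0, 0, 0], [0, 0, 0], [0, 0, 0]], fingers=0.45)

```text
time: 20.4
tool_pos: [0.5924, 0.2247, 0.0133]
tcp_rot: [-0.8, 1.419, 0.8]
wrist_force: [0.7, 0.2, -0.8]
width: 0.724
```

carry_out(offset=[[-1, 0, 0], [-2, 0, 0], [-3, 0, 0], [-4, 0, 0], [-4, 0, 0]], delta_rot=[[0, 0, 0], [0, 0, 0], [0, 0, 0], [0, 0, 0], [0, 0, 0]])

```text
time: 20.82
tool_pos: [0.5915, 0.2244, 0.1545]
tcp_rot: [-0.799, 1.421, 0.8]
wrist_force: [1.2, -0.4, 0.4]
width: 0.727
```

```bash
cat >> h.py <<'E'
def face(n,f):
    "plane of the white sloping face: point, normal"
    p,d=f["p"],f["d"];P=cloud(n,d);hsv=cv2.cvtColor(p,cv2.COLOR_RGB2HSV)
    box=np.zeros((480,640),bool)
    if n=="top": box[205:290,470:528]=1
    else: box[345:415,195:275]=1
    m=box&(hsv[...,1]<60)&(hsv[...,2]>140)&(d>0)&(P[...,2]>.035)&(P[...,2]<.1)
    Q=P[m];
    for _ in range(4):
        c=Q.mean(0);nn=np.linalg.svd(Q-c,full_matrices=False)[2][2];nn*=np.sign(nn[2])
        r=(Q-c)@nn;Q=Q[abs(r)<max(.004,2*r.std())]
    return c,nn,len(Q),r.std()
def hit(n,u,v,c,nn,h):
    o=ray(n,u,v,9.);a=ray(n,u,v,0);d=a-o
    return o+d*((c+nn*h-o)@nn)/(d@nn)
E
python3 - <<'E'
from h import *
for n in("top","scene"):
    f=np.load(n+"0.npz");c,nn,k,s=face(n,f)
    print(n,c.round(4),nn.round(3),k,s.round(4),"tilt",np.degrees(np.arccos(nn[2])).round(1),"az",np.degrees(np.arctan2(nn[1],nn[0])).round(1))
    if n=="top":
        ax=hit(n,499.5,246.5,c,nn,.006);mk=hit(n,520,257.8,c,nn,0)
        a=hit(n,450+197/4,195+197/4,c,nn,.031);b=hit(n,450+245/4,195+178/4,c,nn,.031)
        base=ax-.006*nn
        print("axis foot",base.round(4),"mark",mk.round(4),"dist",np.linalg.norm(mk-base))
        e2=np.cross(nn,[0,0,1]);e2/=np.linalg.norm(e2);e1=np.cross(e2,nn)  # e1 up the slope
        if e1[2]<0:e1=-e1
        r=-np.cross(nn,e1) # clockwise of e1, seen from outside
        ang=lambda v:2.36+np.arctan2(v@r,v@e1)
        print("mark ang",ang(mk-base),"pointer line ang",ang(b-a),"line ends from axis",[(np.dot(q-base,e1).round(4),np.dot(q-base,r).round(4)) for q in(a,b)])
s=read_state();print(s["time"],s["q"].round(2),s["tool_pos"])
a,_=read_camera("top");b,_=read_camera("scene");np.savez("t1.npz",p=a)
im=np.hstack([cv2.resize(a[180:270,180:270],(400,400)),cv2.resize(b[170:270,330:430],(400,400))]);cv2.imwrite("pics/d2.png",im[:,:,::-1])
E
```

```text
top [ 0.5879 -0.3448  0.0661] [-0.048  0.5    0.865] 3487 0.0018 tilt 30.1 az 95.4
axis foot [ 0.5871 -0.3477  0.0677] mark [ 0.5639 -0.3805  0.0854] dist 0.04393005134038348
mark ang 2.9999934248449263 pointer line ang 2.089620624982376 line ends from axis [(np.float64(0.0042), np.float64(-0.0019)), (np.float64(0.0274), np.float64(-0.0084))]
scene [ 0.6028 -0.328   0.0565] [-0.047  0.505  0.862] 1371 0.0016 tilt 30.5 az 95.3
20.8167 [ 0.32  0.24  1.78  0.    1.13 -0.7 ] [0.59152815 0.22441787 0.15449365]
```

View pics/d2.png

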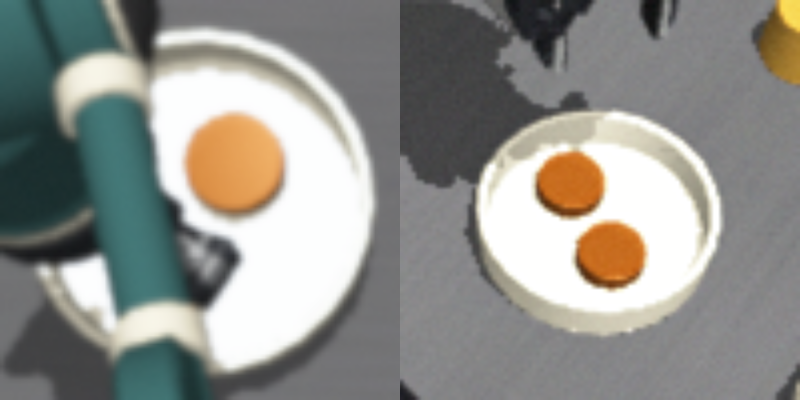

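Both discs sit flat and apart in the dish. The face fit gives a tilt of 30.1° and puts the mark at 3.00 rad and the pointer at about 2.09. Next I'll work out the dial approach.

```bash
cat > dial.py <<'E'
from h import *
f=np.load("top0.npz");C,N,_,_=face("top",f)
base=hit("top",499.5,246.5,C,N,.0)
base=hit("top",499.5,246.5,C,N,.006)-.006*N
E2=np.cross(N,[0,0,1]);E2/=np.linalg.norm(E2);E1=np.cross(E2,N);E1*=np.sign(E1[2]);RR=-np.cross(N,E1)
def pose(th,sg=1):
    p=E1*np.cos(th-2.36)+RR*np.sin(th-2.36);x=-N;z=sg*np.cross(N,p);return np.stack([x,np.cross(z,x),z],1)
def rel(T,R):
    s=read_state();r=Ro.from_rotvec(s["tcp_rot"])
    print("t",s["time"],"shift cm",(r.inv().apply(T-s["tool_pos"])*100).round(2),"turn deg",np.degrees((r.inv()*Ro.from_matrix(R)).as_rotvec()).round(1),"F",s["wrist_force"].round(1))
E
python3 - <<'E'
from dial import *
fs=np.load("scene0.npz");c,nn,_,_=face("scene",fs)
print("scene line mid",hit("scene",228.8,371.9,c,nn,.031).round(4),"top",hit("top",505.25,241.9,C,N,.031).round(4), "scene on top plane",hit("scene",228.8,371.9,C,N,.031).round(4))
T=base+.16*N+[.003,-.001,0];print(base,T,N)
for sg in(1,-1):rel(T,pose(2.09,sg))
E
```

```text
scene line mid [ 0.5984 -0.3444  0.1018] top [ 0.592  -0.3454  0.1024] scene on top plane [ 0.5985 -0.3445  0.1023]
[ 0.58712332 -0.34766978  0.06766492] [ 0.58250007 -0.2687163   0.20604601] [-0.04764535  0.49970926  0.86488183]
t 20.9167 shift cm [ -4.5  -24.34 -43.16] turn deg [ 36.8  18.2 -25. ] F [ 0.7 -0.   0.9]
t 20.9167 shift cm [ -4.5  -24.34 -43.16] turn deg [-138.1   32.    23.3] F [ 0.7 -0.   0.9]
```

carry_out(offset=[[-0.32, -1.74, -3.08], [-0.32, -1.74, -3.08], [-0.32, -1.74, -3.08], [-0.32, -1.74, -3.08], [-0.32, -1.74, -3.08]], delta_rot=[[0, 0, 0], [0, 0, 0], [0, 0, 0], [0, 0, 0], [0, 0, 0]])

```text
time: 21.33
tool_pos: [0.587, 0.0467, 0.1702]
tcp_rot: [-0.8, 1.418, 0.8]
wrist_force: [0.6, 0.1, -0.1]
width: 0.723
```

carry_out(offset=[[-0.32, -1.74, -3.08], [-0.32, -1.74, -3.08], [-0.32, -1.74, -3.08], [-0.32, -1.74, -3.08], [-0.32, -1.74, -3.08]], delta_rot=[[0, 0, 0], [0, 0, 0], [0, 0, 0], [0, 0, 0], [0, 0, 0]])

```text
time: 21.75
tool_pos: [0.5816, -0.1304, 0.1863]
tcp_rot: [-0.8, 1.418, 0.799]
wrist_force: [-0.3, 0.4, 0.3]
width: 0.724
```

carry_out(offset=[[-0.32, -1.74, -3.08], [-0.32, -1.74, -3.08], [-0.32, -1.74, -3.08], [-0.32, -1.74, -3.08], [0, 0, 0]], delta_rot=[[0, 0, 0], [0, 0, 0], [0, 0, 0], [0, 0, 0], [0, 0, 0]])

```text
time: 22.17
tool_pos: [0.5776, -0.2767, 0.1998]
tcp_rot: [-0.8, 1.421, 0.792]
wrist_force: [0.6, 0.8, -0.5]
width: 0.724
```

carry_out(offset=[[0, 0, 0], [0, 0, 0], [0, 0, 0], [0, 0, 0], [0, 0, 0]], delta_rot=[[5.26, 2.6, -3.57], [5.26, 2.6, -3.57], [5.26, 2.6, -3.57], [5.26, 2.6, -3.57], [5.26, 2.6, -3.57]])

```text
time: 22.58
tool_pos: [0.5775, -0.27, 0.1993]
tcp_rot: [-0.739, 1.548, 0.132]
wrist_force: [-0.7, -0.9, -0.6]
width: 0.726
```

carry_out(offset=[[0, 0, 0], [0, 0, 0], [0, 0, 0], [0, 0, 0], [0, 0, 0]], delta_rot=[[5.26, 2.6, -3.57], [5.26, 2.6, -3.57], [0, 0, 0], [0, 0, 0], [0, 0, 0]])

```text
time: 23.0
tool_pos: [0.5778, -0.27, 0.1987]
tcp_rot: [-0.705, 1.573, -0.115]
wrist_force: [-0.3, -0.6, 0.4]
width: 0.728
```

```bash
python3 - <<'E'
from dial import *
print(read_state()["q"].round(2),read_state()["tool_pos"])
rel(base+[.003,0,0]+.05*N,pose(2.09))
E
```

```text
[-0.21  0.14  1.91 -0.59  1.02 -0.3 ] [ 0.5778345  -0.27002496  0.19866207]
t 23.0 shift cm [10.26 -0.43  0.5 ] turn deg [ 1.2 -0.5 -0.5] F [-0.3 -0.6  0.4]
```

carry_out(offset=[[2, -0.22, 0.25], [2.5, -0.21, 0.25], [2.5, 0, 0], [2, 0, 0], [1.2, 0, 0]], delta_rot=[[1.2, -0.5, -0.5], [0, 0, 0], [0, 0, 0], [0, 0, 0], [0, 0, 0]])

```text
time: 23.42
tool_pos: [0.5871, -0.3248, 0.1099]
tcp_rot: [-0.693, 1.562, -0.137]
wrist_force: [-0.4, -0.1, -0.2]
width: 0.723
```

```bash
python3 - <<'E'
from dial import *
rel(base+[.003,0,0]+.013*N,pose(2.09))
a,_=read_camera("top");b,_=read_camera("scene")
im=np.hstack([cv2.resize(a[180:310,430:560],(400,400)),cv2.resize(b[300:430,170:300],(400,400))]);cv2.imwrite("pics/g1.png",im[:,:,::-1])
E
```

```text
t 23.4167 shift cm [3.51 0.1  0.13] turn deg [-0.2 -0.2 -0.1] F [-0.4 -0.1 -0.2]
```

View pics/g1.png

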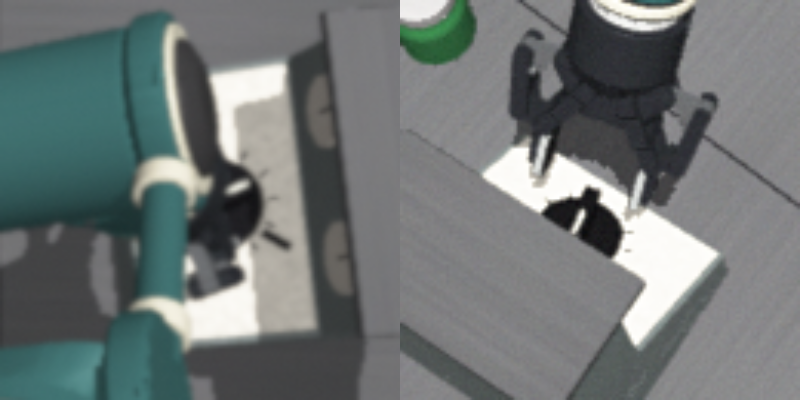

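The scene view shows the dial bar squarely between the open fingers. I'll move in and pinch it.

carry_out(offset=[[1, 0.1, 0.1], [1, 0, 0], [0.8, 0, 0], [0.4, 0, 0], [0, 0, 0]], delta_rot=[[0, 0, 0], [0, 0, 0], [0, 0, 0], [0, 0, 0], [0, 0, 0]])

```text
time: 23.93
tool_pos: [0.5899, -0.3381, 0.0823]
tcp_rot: [-0.694, 1.56, -0.137]
wrist_force: [-0.8, -0.2, 0.2]
width: 0.723
```

carry_out(offset=[[0, 0, 0], [0, 0, 0], [0, 0, 0], [0, 0, 0], [0, 0, 0]], delta_rot=[[0, 0, 0], [0, 0, 0], [0, 0, 0], [0, 0, 0], [0, 0, 0]], fingers=-1, newtons=30)

```text
time: 24.35
tool_pos: [0.5888, -0.3383, 0.0841]
tcp_rot: [-0.694, 1.563, -0.139]
wrist_force: [-7.0, 2.1, 7.0]
width: 0.141
```

carry_out(offset=[[0, 0, 0], [0, 0, 0], [0, 0, 0], [0, 0, 0], [0, 0, 0]], delta_rot=[[0, 0, 0], [0, 0, 0], [0, 0, 0], [0, 0, 0], [0, 0, 0]])

```text
time: 24.77
tool_pos: [0.5888, -0.3383, 0.0841]
tcp_rot: [-0.694, 1.562, -0.139]
wrist_force: [-6.1, 1.1, 5.2]
width: 0.138
```

```bash
python3 - <<'E'
from dial import *
rel(base+[.003,0,0]+.015*N,pose(2.09));rel(base+[.003,0,0]+.015*N,pose(3.0));print(read_state()["torque"],read_state()["q"])
E
```

```text
t 24.7667 shift cm [ 0.4  -0.01  0.05] turn deg [-0.2 -0.3  0.1] F [-6.1  1.1  5.2]
t 24.7667 shift cm [ 0.4  -0.01  0.05] turn deg [51.9 -0.2  0.2] F [-6.1  1.1  5.2]
[ 0.03212259  0.85239904 -0.48802837] [-0.3197157   0.30796584  1.93863962 -0.70024742  0.80163994 -0.20558162]
```

carry_out(offset=[[0, 0, 0], [0, 0, 0], [0, 0, 0], [0, 0, 0], [0, 0, 0]], delta_rot=[[4, 0, 0], [4, 0, 0], [4, 0, 0], [4, 0, 0], [4, 0, 0]])

```text
time: 25.18
tool_pos: [0.5884, -0.3384, 0.0842]
tcp_rot: [-0.416, 1.489, -0.405]
wrist_force: [-6.9, 2.2, 6.5]
width: 0.141
```

carry_out(offset=[[0, 0, 0], [0, 0, 0], [0, 0, 0], [0, 0, 0], [0, 0, 0]], delta_rot=[[4, 0, 0], [4, 0, 0], [4, 0, 0], [4, 0, 0], [4, 0, 0]])

```text
time: 25.6
tool_pos: [0.588, -0.3383, 0.0841]
tcp_rot: [-0.138, 1.385, -0.652]
wrist_force: [-7.9, 2.8, 8.3]
width: 0.136
```

carry_out(offset=[[0, 0, 0], [0, 0, 0], [0, 0, 0], [0, 0, 0], [0, 0, 0]], delta_rot=[[4, 0, 0], [4, 0, 0], [4, 0, 0], [0, 0, 0], [0, 0, 0]])

```text
time: 26.02
tool_pos: [0.5877, -0.3383, 0.0841]
tcp_rot: [0.026, 1.31, -0.79]
wrist_force: [-7.9, 3.1, 8.7]
width: 0.141
```

```bash
python3 - <<'E'
from dial import *
rel(base+[.003,0,0]+.015*N,pose(3.0));print(read_state()["q"])
E
```

```text
t 26.0167 shift cm [0.4  0.09 0.13] turn deg [-0.1 -0.2  0.3] F [-7.9  3.1  8.7]
[-0.31981533  0.30754634  1.93929465 -0.69991334  0.8035869   0.70237991]
```

carry_out(offset=[[0, 0, 0], [0, 0, 0], [0, 0, 0], [0, 0, 0], [0, 0, 0]], delta_rot=[[0, 0, 0], [0, 0, 0], [0, 0, 0], [0, 0, 0], [0, 0, 0]], fingers=0.45)

```text
time: 26.43
tool_pos: [0.5908, -0.3379, 0.0834]
tcp_rot: [0.027, 1.305, -0.786]
wrist_force: [0.2, 0.8, 0.7]
width: 0.722
```

carry_out(offset=[[-2, 0, 0], [-3, 0, 0], [-3, 0, 0], [-3, 0, 0], [-3, 0, 0]], delta_rot=[[0, 0, 0], [0, 0, 0], [0, 0, 0], [0, 0, 0], [0, 0, 0]])

```text
time: 26.85
tool_pos: [0.5837, -0.2671, 0.2052]
tcp_rot: [0.027, 1.306, -0.786]
wrist_force: [-0.5, 0.0, 0.1]
width: 0.722
```

carry_out(offset=[[-3.5, 0, 0], [-3.5, 0, 0], [-3.5, 0, 0], [-3, 0, 0], [0, 0, 0]], delta_rot=[[0, 0, 0], [0, 0, 0], [0, 0, 0], [0, 0, 0], [0, 0, 0]])

```text
time: 27.27
tool_pos: [0.5809, -0.1985, 0.329]
tcp_rot: [0.028, 1.293, -0.784]
wrist_force: [-0.0, -0.5, 0.6]
width: 0.724
```

```bash
python3 - <<'E'
from dial import *
a,_=read_camera("top");b,_=read_camera("scene");np.savez("top2.npz",p=a)
im=np.hstack([cv2.resize(a[195:300,450:550],None,fx=4,fy=4,interpolation=2),cv2.resize(b[335:440,190:290],None,fx=4,fy=4,interpolation=2)]);cv2.imwrite("pics/g2.png",im[:,:,::-1])
print(read_state()["tool_pos"])
E
```

```text
[ 0.57870604 -0.19957263  0.32304545]
```

View pics/g2.png

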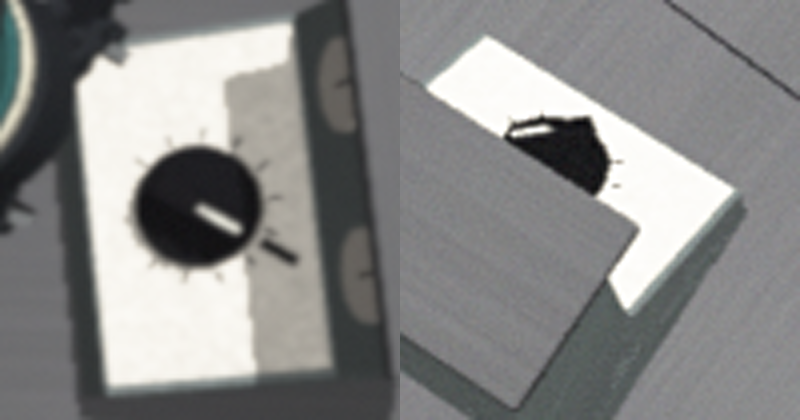

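The pointer line now runs (197,205)→(241,232) in the crop, straight at the mark (264,243)→(297,261). I'll measure the angle precisely and check the whole bench.

```bash
python3 - <<'E'
from dial import *
p=np.load("top2.npz")["p"]
g=cv2.cvtColor(p,cv2.COLOR_RGB2GRAY).astype(float)
v,u=np.mgrid[:480,:640];r=np.hypot(u-499.5,v-246.5)
ang=lambda w:2.36+np.arctan2(w@RR,w@E1)
def axis(m,w,h):
    X=np.array([hit("top",a,b,C,N,h) for a,b in zip(u[m],v[m])]);W=w[m];c=(X*W[:,None]).sum(0)/W.sum()
    d=np.linalg.svd((X-c)*np.sqrt(W)[:,None],full_matrices=False)[2][0];d*=np.sign(d@(E1));return c,ang(d)
m=(r<14)&(g>90);c,a=axis(m,g,.031);print("line",m.sum(),a)
m2=(np.hypot(u-520,v-257.8)<7)&(g<90);c2,a2=axis(m2,120-np.minimum(g,119),0);print("mark",m2.sum(),a2,"by centre",ang(c2-base))
a,_=read_camera("top");cv2.imwrite("pics/end.png",a[60:400,60:620,::-1])
E
```

```text
line 43 2.997924534944989
mark 20 3.0485703230106065 by centre 3.0000248539374947
```

View pics/end.png

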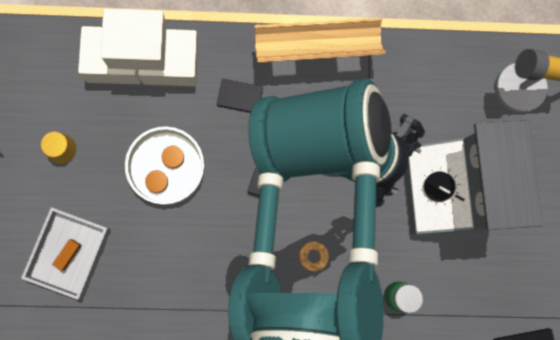

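The pointer reads 2.998 against 3.0. The billet is in the pan, both discs are in the dish, the jar and cork ring haven't moved, and the gripper is clear. I'll hand it in.

```bash
python3 -c "
from workcell import *
print(finish_job(),read_state()['time'])"
```

```text
the job is handed in; nothing more can be done
the job is handed in; nothing more can be done
```

The job is handed in. At about 27 s of the 69 s, the glass was sorted and the dial was on its mark.

- **Glass:** I put the billet into the steel pan first, then both discs into the white dish. Each piece was lowered until it touched the floor, at about 10 N, before I let go. The last pictures show the billet lying flat in the middle of the pan and the two discs flat and apart in the dish.
- **Dial:** I pinched the bar and turned it about 52°, from about 2.09 rad. The pointer then measured 2.998 rad against the target of 3.0.
- **Mark check:** The centre of the long mark gave 3.000 rad. The mark's own long axis gave 3.05 rad, but that fit used only 20 pixels, so I went by the centre.
- **Bystanders:** In the last picture the jar, mould, cork ring and the visible part of the paddle are where they started. The arm hid the graphite block and most of the paddle there. An earlier picture showed the block undisturbed, and later moves passed well above it.
- **Forces:** The forces reported after each move stayed under about 13 N, and the gripper ended open and clear of everything.

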